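# Index the parts carousel and hold its sprung flap open

### The arm

A 7-joint arm with a two-finger parallel gripper is mounted at the origin on a cart in front of the work surface, level with it; the furniture and walls round the work are solid. World frame = base frame: x ahead of the robot, y to its left, z up, the work surface at z = 0. Lengths are in m, angles in rad, forces in N, time in s.
With the tool pointing down it reaches from about 0.425 to 0.825 m from the base axis. Payload 3.6 kg.
Tool frame: the origin (TCP) lies on the centre line of the jaws, within the pads' length; the fingertips stand 19 mm ahead of it and the grasp point (between the pads) is the TCP; z points along the fingers, y is the line along which they close (so a half turn about z gives the same grasp; the last joint's range is limited). The gripper opens to 93 mm and grips with 3 to 60 N. Pads are 15 mm wide; open, the fingers measure 128 mm over their backs; the gripper's body (75 mm by 188 mm) begins 65 mm behind the grasp point.
Start: joints at [1.163, 0.615, -0.013, 1.423, 0.008, 1.103, -0.04], TCP at [0.242, -0.603, 0.238] pointing down, gripper open.
Joint ranges: [-3.12, 3.12], [-0.3, 2.06], [-1.34, 1.32], [0.26, 2.42], [-1.36, 4.5], [0.01, 1.98], [-2.84, 2.84]. Speed limits (rad/s): [2.79, 2.79, 3.14, 3.14, 3.14, 3.14, 3.14].

### API

Orientations are given as a rotation vector (axis times angle).
In Python, from cell import observe, vision, manip, spotter gives the robot as it stands. The module is installed in compiled form; this text tells all that it offers.
- The arm moves only by the shell command python3 -m pendant 'ROWS'. ROWS is JSON, a list that holds one entry, the list of rows, each a list of 7 numbers: the shift along the tool's x, y, z in m, then the turn, a rotation vector about the tool's x, y, z in rad, then the opening, from 0 (shut) to 1 (fully open). In form: [[[tx, ty, tz, ax, ay, az, fingers], ...]]. A call has 1 to 5 rows; each row is the pose to reach, as a shift and turn from the pose commanded when the call began, along the tool's axes at that moment; what a row does not reach only later rows make up. A row lasts 1/10 s, in which the tool goes at most 50 mm and 8.59 degrees, less where a joint would pass 70% of its speed; a pose out of reach is approached as far as the arm can. A call with a gripper value outside its range is refused whole. The fingers move at their own pace and stop on an object; the grip force is fixed at half the most. Time passes only in rows, so rows that repeat a pose let the fingers close. It gives the time, the measured TCP pose, the force, the opening and the grip force at its end, in the units of the state.
- observe(): the state, without advancing time (a new reading comes with each control period).
- vision.camera(name): name is "scene" or "top" or "wrist"; returns a dict with "frame" (480x640x3 uint8, blue, green, red), "K" (3x3 intrinsics, pixels), "R" (3x3) and "t" (3): a world point X has camera coordinates R X + t; the wrist camera has in their place "T_tool_cam" (4x4, takes a point from camera to tool coordinates, whose origin is the TCP and whose axes are the flange's). Camera axes: x right, y down, z forward; pixel columns grow to the right and rows downward; lengths in m; the calibration is good to about 2 mm. A picture is of the moment at which its call begins: read the wrist's pose just before it. There is no depth.
- manip.sign_off(): hands the job in; it is judged then, once.
Trained networks look in the newest picture that a camera, given by its name, has taken for a name from the list of things; names that differ only in an ending like _2 or _b are one class to them, and where a whole thing is asked for, a point or a joint stands for the part that bears it (a point fixed in the world has none). Each returns a list of dicts, best first, with "score" (0 to 1); they miss things now and then, are a little off and sometimes report something else, mostly with a low value. They report only what shows in the picture. A call takes as long as a camera call.
- spotter.boxes_of(camera, target): "centre" ([row, column] in pixels, amid what is visible of it).
The state is a dict: "time": time; "joint_positions": joint angles; "dq": joint speeds; "effort": joint torques, N m; "tcp_pos": TCP position; "tcp_rot": TCP orientation; "force": force on the tool from outside, world axes, zero at the start; "moment": the same for the moment, N m; "gripper_width": finger opening in m; "finger_force": force on a finger pad.
Only numpy, scipy, OpenCV 4.12 (cv2) and the standard library are available. Lean on these libraries where they do the work, as an engineer would, in place of code of your own. Each camera call takes 0.05 s, during which the arm holds its last target. There are 200 camera calls.

### The job

Turn the parts carousel by its centre knob, with the flap still shut, until the yellow pocket clicks in under the orange-framed flap, and let go of the knob. Then lift the sprung flap by its steel bar until it is 45 degrees open and keep holding it there, still, so that parts can be taken out: you finish while holding the bar, since the flap springs shut when let go. Leave the things lying around where they are.

Things in the scene. Friction and masses are not known exactly. Their poses are not given: they have to be found in the camera images.
- fixture: The parts carousel's fixed grey foot, 190x190x30 mm, bolted to the bench, with a clear cover (its top 74 mm above the bench) on four corner posts. Origin at the centre of its underside, on the carousel's axis; its -x axis points to the front, where the flap and a small red mark are; z up.
- carousel (a joint): Turn of the aluminium carousel (168 mm across, six pockets) about the fixture's vertical axis, rad, anticlockwise from above; 0 or a whole turn: yellow pocket at the front, under the flap. Turns endlessly; clicks to rest every 60 degrees (1.047). Let go within 20 degrees of a rest it pulls itself in; leaving one takes 0.16 N m. Starts at 1.05 or 2.09 (rarely stuck between): one or two clicks clockwise to go.
- knob: The black bar knob of the carousel, on its axis above the cover. Origin on the axis at the height to grip, 114 mm above the bench, 12 mm below the knob's top. Above the cover the bar is 44 mm long (its own x axis, which points away from the yellow pocket) and 14 mm thick (its y); it reaches 22 mm below the origin. A yellow stripe on top marks the end towards the yellow pocket.
- yellow_pocket (a point): Middle of the yellow cup in the carousel (five others are black), 41 mm across, 60 mm from the carousel's axis, 53 mm above the bench.
- flap_station (a point): Fixed point under the flap where the yellow pocket must stand: 60 mm in front of the carousel's axis, 53 mm above the bench.
- flap (a joint): Opening angle of the flap, rad: 0 shut (level), 0.785 is 45 degrees, stop at 1.5. The flap (orange frame, clear pane, 70 mm from hinge to free edge, 84 mm wide) opens upward, its front edge rising and swinging back towards the knob. A spring shuts it from any angle: about 2 N at the bar when shut, 2.6 N at 45 degrees.
- flap_hinge (a point): Middle of the flap's hinge line, 28 mm in front of the carousel's axis, 78 mm above the bench; the hinge runs along the fixture's y axis. Fixed to the fixture.
- flap_bar: Round steel bar handle of the flap, 10 mm thick, 68 mm long along the fixture's y, on two arms at its ends (60 mm clear between). Origin at the bar's middle: flap shut, 104 mm in front of the hinge line and 12 mm above it (90 mm above the bench), 34 mm ahead of the flap's edge, only the bench below. Moves in an arc about the hinge; being round it can turn between pinching fingers.
- flux_bottle: Bystander, loose: small white squeeze bottle with red cap, 34 mm wide, 104 mm tall. Origin at the centre of its underside.
- side_cutters: Bystander, loose: red-handled side cutters, 122 mm long, lying flat. Origin at the centre of its underside.
- battery_1: Bystander, loose: blue and yellow battery pack 113x36x19 mm, lying flat. Origin at the centre of its underside.
- tape_roll: Bystander, loose: yellow tape roll, 61 mm across, 18 mm high, lying flat. Origin at the centre of its underside.

How it is judged:
By the outcome, as a careful person would: the job done as asked, in the order asked, and still so for the second after the job is handed in, while the arm keeps its last pose, push and grip.
It also fails if it takes over 58 s, if anything falls off the work surface, if the arm or the gripper's body presses on something with over 40 N, if the wrist force passes 120 N, or if a joint passes its speed limit or range.

## Working session

There is one attempt and no reset: what is moved stays moved. The work goes in short steps, Python scripts to look and compute and a shell command to move; the robot and the scene stay as the last step left them, time stands still between calls to the robot, and variables do not carry over. Pictures are saved under pics/ and viewed, at most 10 in all, crops included, and the job is handed in when it is done.

```bash
mkdir -p pics; cat > h.py <<'E'
import numpy as np, cv2
from cell import observe, vision, manip, spotter
from scipy.spatial.transform import Rotation as Ro
def cam(n):
    s=observe(); c=vision.camera(n)
    if 'R' in c: R,t=np.array(c['R']),np.array(c['t'])
    else:
        T=np.eye(4);T[:3,:3]=Ro.from_rotvec(s['tcp_rot']).as_matrix();T[:3,3]=s['tcp_pos']
        M=np.linalg.inv(T@np.array(c['T_tool_cam']));R,t=M[:3,:3],M[:3,3]
    return c['frame'],np.array(c['K']),R,t
def at_z(rc,K,R,t,z):
    d=R.T@np.linalg.inv(K)@[rc[1],rc[0],1];o=-R.T@t
    return o+d*(z-o[2])/d[2]
def px(X,K,R,t):
    p=K@(R@np.array(X)+t);return p[:2]/p[2]
E
python3 - <<'E'
from h import *
s=observe();print(s['time'],s['tcp_pos'],s['tcp_rot'],s['gripper_width'])
print(Ro.from_rotvec(s['tcp_rot']).as_matrix().round(3))
Z=dict(fixture=.03,carousel=.05,knob=.12,yellow_pocket=.053,flap=.08,flap_bar=.09,flux_bottle=.05,side_cutters=.01,battery_1=.01,tape_roll=.01)
for n in('top','scene'):
    f,K,R,t=cam(n);cv2.imwrite(f'pics/{n}0.png',f);print(n,'cam at',-R.T@t)
    for k,z in Z.items():
        for b in spotter.boxes_of(n,k)[:2]:print(k,np.round(b['score'],2),np.round(b['centre']),at_z(b['centre'],K,R,t,z).round(3))
E
```

```text
0.0 [ 0.24189719 -0.60251462  0.23648328] [-3.08202512e+00 -5.95728102e-01  8.35971000e-04] 0.09307856153263672
[[ 0.928  0.373 -0.001]
 [ 0.373 -0.928  0.002]
 [-0.    -0.003 -1.   ]]
top cam at [ 0.32298742 -0.08875696  1.14629361]
fixture 0.86 [199. 288.] [0.606 0.029 0.03 ]
carousel 0.84 [188. 289.] [0.63  0.024 0.05 ]
carousel 0.29 [241. 276.] [0.493 0.056 0.05 ]
knob 0.75 [192. 289.] [0.599 0.017 0.12 ]
knob 0.47 [229. 410.] [ 0.506 -0.269  0.12 ]
yellow_pocket 0.54 [191. 287.] [0.622 0.03  0.053]
flap 0.7 [219. 284.] [0.542 0.034 0.08 ]
flap 0.6 [223. 410.] [ 0.529 -0.277  0.08 ]
flap_bar 0.7 [238. 276.] [0.492 0.051 0.09 ]
flap_bar 0.41 [189. 288.] [0.616 0.022 0.09 ]
flux_bottle 0.67 [211. 184.] [0.573 0.294 0.05 ]
flux_bottle 0.37 [196. 293.] [0.608 0.013 0.05 ]
side_cutters 0.69 [295. 377.] [ 0.356 -0.198  0.01 ]
battery_1 0.77 [295. 478.] [ 0.353 -0.453  0.01 ]
battery_1 0.49 [291. 376.] [ 0.365 -0.196  0.01 ]
tape_roll 0.69 [228. 412.] [ 0.53  -0.294  0.01 ]
scene cam at [-0.83986667  0.58266351  0.71006933]
fixture 0.6 [247. 276.] [0.626 0.01  0.03 ]
carousel 0.65 [251. 273.] [0.561 0.044 0.05 ]
knob 0.48 [227. 274.] [0.569 0.034 0.12 ]
yellow_pocket 0.78 [249. 276.] [0.561 0.036 0.053]
flap 0.66 [243. 279.] [0.54  0.034 0.08 ]
flux_bottle 0.62 [269. 184.] [0.564 0.305 0.05 ]
battery_1 0.74 [256. 454.] [ 0.346 -0.447  0.01 ]
battery_1 0.26 [248. 284.] [ 0.651 -0.026  0.01 ]
```

View pics/top0.png

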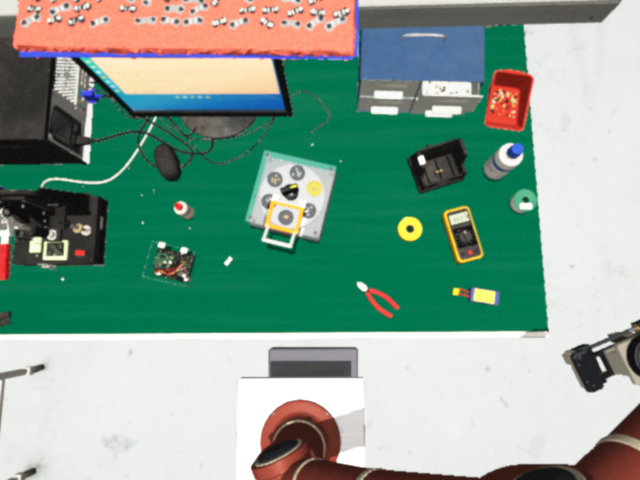

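View pics/scene0.png

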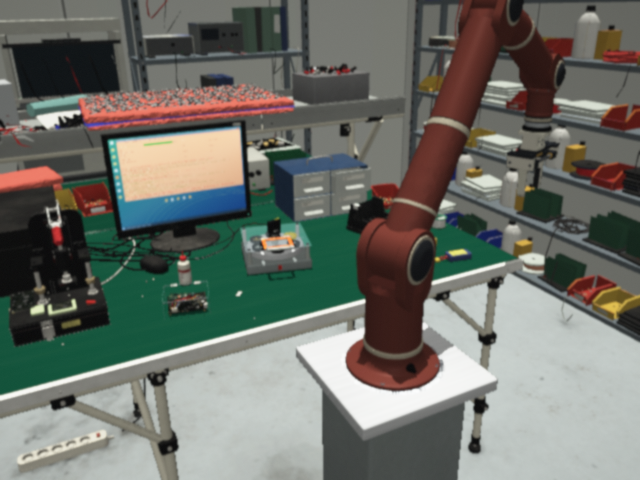

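The top view shows the fixture at about (291,196), its yellow pocket at (314,188), the flap at (284,219) and the bar at (278,240). That puts the carousel about 120° anticlockwise of the front, so two clicks clockwise are needed. The scene view agrees, with the flap shut. Next I'll move over it for a wrist view.

```bash
cat >> h.py <<'E'
def rel(pos,yaw):
    "shift and turn (tool axes) to a tool-down pose with tool y at yaw deg"
    s=observe();R0=Ro.from_rotvec(s['tcp_rot']).as_matrix()
    y=np.array([np.cos(np.radians(yaw)),np.sin(np.radians(yaw)),0]);z=np.array([0,0,-1.])
    R1=np.c_[np.cross(y,z),y,z]
    print('shift',(R0.T@(np.array(pos)-s['tcp_pos'])).round(4),'turn',Ro.from_matrix(R0.T@R1).as_rotvec().round(4),'| t',round(s['time'],2),'tcp',np.round(s['tcp_pos'],4),'q',np.round(s['joint_positions'],2),'w',round(s['gripper_width'],4))
E
python3 - <<'E'
from h import *
print(np.round(vision.camera('wrist')['T_tool_cam'],3))
rel([.54,.03,.33],13)
E
```

```text
[[-0.    -0.971 -0.241  0.068]
 [ 1.    -0.    -0.    -0.001]
 [ 0.    -0.241  0.971 -0.147]
 [ 0.     0.     0.     1.   ]]
shift [ 0.5123 -0.4766 -0.0923] turn [-0.0000e+00 -1.0000e-04 -1.4158e+00] | t 1.15 tcp [ 0.2422 -0.6031  0.2376] q [ 1.16  0.61 -0.01  1.42  0.01  1.1  -0.04] w 0.0931
```

```bash
python3 -m pendant '[[[0.035,-0.03,-0.015,0,0,-0.1,1],[0.07,-0.06,-0.03,0,0,-0.2,1],[0.105,-0.09,-0.045,0,0,-0.3,1],[0.14,-0.12,-0.06,0,0,-0.4,1],[0.175,-0.15,-0.08,0,0,-0.5,1]]]'; python3 -c "
from h import *
rel([.54,.03,.33],13)"
```

```text
time: 1.65
tcp_pos: [0.349, -0.3969, 0.3179]
tcp_rot: [-2.838, -1.346, 0.0]
force: [0.9, -0.9, 0.3]
gripper_width: 0.093
finger_force: 0.0
shift [ 0.4515 -0.1221 -0.012 ] turn [-8.000e-04 -5.000e-04 -9.117e-01] | t 1.65 tcp [ 0.349  -0.3969  0.3179] q [ 0.93  0.36 -0.18  1.64  0.07  1.15  0.05] w 0.093
```

```bash
python3 -m pendant '[[[0.046,-0.012,-0.002,0,0,-0.1,1],[0.092,-0.024,-0.004,0,0,-0.2,1],[0.138,-0.036,-0.006,0,0,-0.3,1],[0.184,-0.048,-0.008,0,0,-0.4,1],[0.23,-0.06,-0.01,0,0,-0.5,1]]]'; python3 -c "
from h import *
rel([.54,.03,.33],13)"
```

```text
time: 2.15
tcp_pos: [0.449, -0.1816, 0.3281]
tcp_rot: [2.417, 2.006, 0.0]
force: [1.5, -0.4, -0.5]
gripper_width: 0.0932
finger_force: 0.0
shift [ 0.2247  0.0505 -0.002 ] turn [ 0.0009  0.0007 -0.4122] | t 2.15 tcp [ 0.449  -0.1816  0.3281] q [ 0.63  0.29 -0.38  1.73  0.12  1.14  0.02] w 0.0932
```

```bash
python3 -m pendant '[[[0.045,0.01,0,0,0,-0.08,1],[0.09,0.02,0,0,0,-0.17,1],[0.135,0.03,0,0,0,-0.25,1],[0.18,0.04,0,0,0,-0.33,1],[0.22,0.05,0,0,0,-0.412,1]]]'; python3 -m pendant '[[[0,0,0,0,0,0,1],[0,0,0,0,0,0,1]]]' >/dev/null; python3 - <<'E'
from h import *
rel([.54,.03,.33],13)
f,K,R,t=cam('wrist');cv2.imwrite('pics/w1.png',f)
for k,z in dict(fixture=.074,knob=.126,yellow_pocket=.053,flap=.08,flap_bar=.09).items():
    for b in spotter.boxes_of('wrist',k)[:2]:print(k,np.round(b['score'],2),np.round(b['centre']),at_z(b['centre'],K,R,t,z).round(4))
E
```

```text
time: 2.65
tcp_pos: [0.5394, 0.0257, 0.328]
tcp_rot: [1.955, 2.459, 0.001]
force: [0.5, -0.5, 0.4]
gripper_width: 0.0931
finger_force: 0.0
shift [ 0.0057  0.0024 -0.0026] turn [-0.0005  0.0002 -0.0024] | t 2.85 tcp [0.5389 0.0239 0.3274] q [ 0.27  0.4  -0.53  1.59  0.22  1.21 -0.08] w 0.0929
fixture 0.91 [217. 380.] [0.6009 0.0309 0.074 ]
knob 0.89 [235. 392.] [0.6057 0.0252 0.126 ]
yellow_pocket 0.71 [232. 380.] [0.6098 0.0117 0.053 ]
flap 0.67 [191. 324.] [0.5404 0.0439 0.08  ]
flap_bar 0.71 [168. 274.] [0.4894 0.0562 0.09  ]
```

View pics/w1.png

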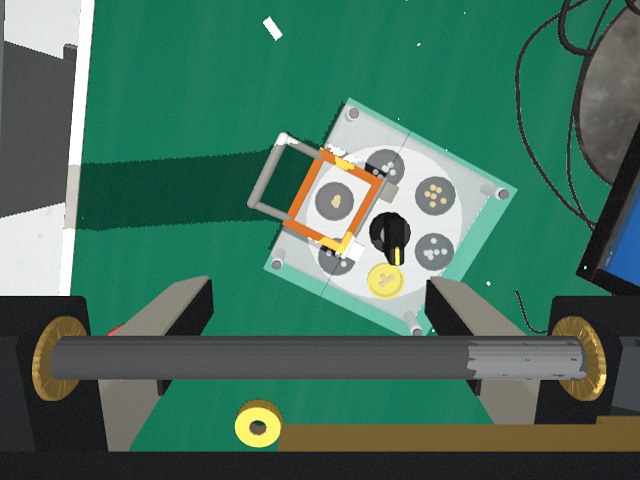

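The wrist view shows the posts at (353,113), (502,193) and (277,265), the yellow pocket at (385,281), the bar from (283,138) to (252,204) and the knob top at about (394,240). The pocket's bearing fits two clicks. I'll fit the fixture pose.

```bash
python3 - <<'E'
from h import *
from scipy.optimize import least_squares
f,K,R,t=cam('wrist')
obs=[((353,113),(-1,1,.074)),((502,193),(1,1,.074)),((277,265),(-1,-1,.074))]
a=np.radians(180+120)
def pts(p):
    x,y,w,d,th=p;c,s=np.cos(w),np.sin(w)
    L=[(-d,d,.074),(d,d,.074),(-d,-d,.074),(-.132,.034,.09),(-.132,-.034,.09),(-.132,0,.09),(.06*np.cos(np.pi+th),.06*np.sin(np.pi+th),.053),(.014*np.cos(np.pi+th),.014*np.sin(np.pi+th),.126)]
    return [px((x+c*u-s*v,y+s*u+c*v,z),K,R,t) for u,v,z in L]
o=np.array([(353,113),(502,193),(277,265),(283,138),(252,204),(270,170),(385,281),(397,255)],float)
r=least_squares(lambda p:(np.array(pts(p))-o).ravel(),[.605,.025,-.3,.08,2.09],loss='soft_l1',f_scale=3)
print(r.x.round(4),np.degrees(r.x[[2,4]]));print((np.array(pts(r.x))-o).round(1))
yaw=np.degrees(r.x[2]+r.x[4])+180 # knob long axis
print('knob axis',yaw,'grip yaw',yaw-90-180); rel([r.x[0],r.x[1],.16],yaw-270)
E
```

```text
[ 0.6122  0.0173 -0.2483  0.0838  2.089 ] [-14.22545243 119.68806502]
[[ 0.3  0.2]
 [ 0.7  0. ]
 [ 0.3 -0.6]
 [ 0.2 -0.2]
 [ 0.4 -0.8]
 [-2.5  1.2]
 [-0.1 -2.4]
 [ 0.2  2.2]]
knob axis 285.46261259217334 grip yaw 15.462612592173343
shift [-0.0207  0.0706  0.1677] turn [ 0.      0.0005 -0.0491] | t 3.2 tcp [0.5388 0.0222 0.3277] q [ 0.28  0.4  -0.53  1.59  0.21  1.21 -0.08] w 0.093
```

```bash
python3 -m pendant '[[[-0.01,0.035,0.03,0,0,-0.025,0.6],[-0.0207,0.0706,0.06,0,0,-0.049,0.6],[-0.0207,0.0706,0.105,0,0,-0.049,0.6],[-0.0207,0.0706,0.15,0,0,-0.049,0.6],[-0.0207,0.0706,0.15,0,0,-0.049,0.6]]]'; python3 - <<'E'
from h import *
rel([.6122,.0173,.116],15.46)
f,K,R,t=cam('wrist');cv2.imwrite('pics/w2.png',f)
print(px((.6122,.0173,.126),K,R,t))
E
```

```text
time: 3.7
tcp_pos: [0.608, 0.0169, 0.1712]
tcp_rot: [-1.894, -2.493, 0.016]
force: [-0.3, -1.1, 0.1]
gripper_width: 0.0586
finger_force: 0.0
shift [-0.0009  0.005   0.0552] turn [-0.0143 -0.002   0.0015] | t 3.7 tcp [0.608  0.0169 0.1712] q [ 0.22  0.66 -0.47  1.61  0.35  0.97 -0.1 ] w 0.0586
[326.15249213 280.80741756]
```

View pics/w2.png

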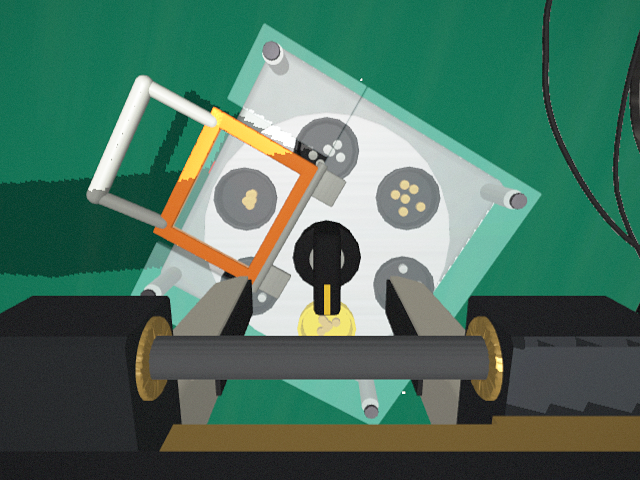

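The knob bar runs upright in the picture, centred near (327,270), and the predicted point is (326,281). It lies squarely between the fingers, so I'll go down and grip.

```bash
python3 -m pendant '[[[0,0.002,0.025,0,0,0,0.6],[0,0.003,0.047,0,0,0,0.6],[0,0.003,0.047,0,0,0,0.6]]]' ; python3 -c "
from h import *
rel([.6122,.0173,.115],15.46)"
```

```text
time: 4.05
tcp_pos: [0.6152, 0.0192, 0.1312]
tcp_rot: [-1.9, -2.502, 0.001]
force: [-0.3, -0.4, -0.3]
gripper_width: 0.0556
finger_force: 0.0
shift [-0.001  -0.0034  0.0162] turn [-0.0006  0.0003  0.0017] | t 4.05 tcp [0.6152 0.0192 0.1312] q [ 0.2   0.71 -0.45  1.64  0.38  0.88 -0.13] w 0.0556
```

```bash
python3 -m pendant '[[[-0.001,-0.003,0.015,0,0,0,0.6],[-0.001,-0.003,0.015,0,0,0,0.6],[-0.001,-0.003,0.015,0,0,0,0],[-0.001,-0.003,0.015,0,0,0,0],[-0.001,-0.003,0.015,0,0,0,0]]]';python3 -m pendant '[[[0,0,0,0,0,0,0],[0,0,0,0,0,0,0]]]' ; python3 -c "
from h import *
rel([.6122,.0173,.115],15.46)"
```

```text
time: 4.55
tcp_pos: [0.6134, 0.0181, 0.117]
tcp_rot: [1.899, 2.501, 0.003]
force: [-0.6, -0.0, 0.2]
gripper_width: 0.0369
finger_force: 0.0
time: 4.75
tcp_pos: [0.6128, 0.018, 0.1159]
tcp_rot: [1.899, 2.502, 0.0]
force: [0.2, 0.2, 0.1]
gripper_width: 0.0204
finger_force: 0.0
shift [-0.0005 -0.0007  0.0009] turn [0.0004 0.0001 0.0023] | t 4.75 tcp [0.6128 0.018  0.1159] q [ 0.2   0.73 -0.44  1.66  0.39  0.84 -0.14] w 0.0204
```

```bash
python3 -m pendant '[[[0,0,0,0,0,0,0],[0,0,0,0,0,0,0],[0,0,0,0,0,0,0]]]'; python3 -m pendant '[[[0,0,0,0,0,0.12,0],[0,0,0,0,0,0.24,0],[0,0,0,0,0,0.36,0],[0,0,0,0,0,0.48,0],[0,0,0,0,0,0.6,0]]]' ; python3 -c "
from h import *
rel([.6122,.0173,.115],-104.3);print(observe()['moment'])"
```

```text
time: 5.05
tcp_pos: [0.6114, 0.0176, 0.1156]
tcp_rot: [-1.899, -2.501, 0.004]
force: [-4.4, -1.5, 4.4]
gripper_width: 0.0134
finger_force: 30.0
time: 5.55
tcp_pos: [0.6113, 0.0175, 0.1156]
tcp_rot: [-2.558, -1.822, 0.004]
force: [-4.3, -1.5, 3.4]
gripper_width: 0.0144
finger_force: 30.0
shift [0.0001 0.0009 0.0006] turn [-7.0000e-04  3.2000e-03  1.4873e+00] | t 5.55 tcp [0.6113 0.0175 0.1156] q [ 0.1   0.7  -0.28  1.67  0.25  0.81 -0.62] w 0.0144
[-0.19954968  0.89181916  0.2191897 ]
```

```bash
python3 -m pendant '[[[0,0,0,0,0,0.14,0],[0,0,0,0,0,0.28,0],[0,0,0,0,0,0.42,0],[0,0,0,0,0,0.56,0],[0,0,0,0,0,0.7,0]]]' ;python3 -m pendant '[[[0,0,0,0,0,0.14,0],[0,0,0,0,0,0.28,0],[0,0,0,0,0,0.42,0],[0,0,0,0,0,0.56,0],[0,0,0,0,0,0.7,0]]]' ; python3 -c "
from h import *
rel([.6122,.0173,.115],-104.3);print(observe()['moment'],observe()['force'])"
```

```text
time: 6.05
tcp_pos: [0.6119, 0.0183, 0.1156]
tcp_rot: [3.027, 0.842, -0.002]
force: [-2.4, -0.1, 2.3]
gripper_width: 0.0163
finger_force: 35.8
time: 6.55
tcp_pos: [0.6144, 0.0172, 0.1156]
tcp_rot: [3.13, -0.256, 0.007]
force: [0.3, -1.1, -2.2]
gripper_width: 0.0136
finger_force: 29.9
shift [-0.0022  0.0002  0.0006] turn [ 0.0003 -0.0045  0.0866] | t 6.55 tcp [0.6144 0.0172 0.1156] q [-0.14  0.69  0.12  1.67 -0.11  0.78 -1.7 ] w 0.0136
[-0.21661675 -0.3840187  -0.039553  ] [ 0.26373089 -1.07070076 -2.16845121]
```

```bash
python3 -m pendant '[[[0,0,0,0,0,0.09,0],[0,0,0,0,0,0.09,0],[0,0,0,0,0,0.09,0.6],[0,0,0,0,0,0.09,0.6],[0,0,0,0,0,0.09,0.6]]]' ;python3 -m pendant '[[[0,0,-0.04,0,0,0,0.6],[0,0,-0.08,0,0,0,0.6],[0,0,-0.12,0,0,0,0.6],[0,0,-0.16,0,0,0,0.6],[0,0,-0.16,0,0,0,0.6]]]' ; python3 - <<'E'
from h import *
rel([.6122,.0173,.115],-104.3)
f,K,R,t=cam('wrist');cv2.imwrite('pics/w3.png',f)
c,s=np.cos(-.2483),np.sin(-.2483)
W=lambda u,v,z:(.6122+c*u-s*v,.0173+s*u+c*v,z)
print('station',px(W(-.06,0,.053),K,R,t),'bar',px(W(-.132,.034,.09),K,R,t),px(W(-.132,-.034,.09),K,R,t),'knob',px(W(0,0,.126),K,R,t))
E
```

```text
time: 7.05
tcp_pos: [0.6125, 0.0186, 0.1155]
tcp_rot: [-3.117, 0.385, 0.001]
force: [0.2, -0.2, 0.3]
gripper_width: 0.0332
finger_force: 0.0
time: 7.55
tcp_pos: [0.6159, 0.0179, 0.2823]
tcp_rot: [-3.115, 0.385, -0.021]
force: [0.6, -0.1, 0.6]
gripper_width: 0.0558
finger_force: 0.0
shift [-0.0056  0.0023  0.1673] turn [-0.0044 -0.0129  0.0033] | t 7.55 tcp [0.6159 0.0179 0.2823] q [-0.17  0.52  0.18  1.48 -0.1   1.14 -1.79] w 0.0558
station [323.17272273 279.43625537] bar [286.56804607 365.71655616] [359.62733348 366.01463512] knob [324.09732387 235.89678348]
```

View pics/w3.png

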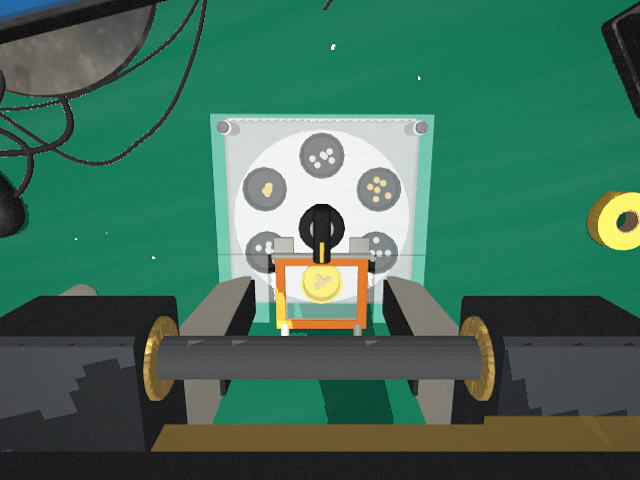

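The yellow pocket is at (322,283), against a predicted station of (323,279), so it is seated under the flap with the knob released. Next is the bar.

```bash
cat >> h.py <<'E'
c,s_=np.cos(-.2483),np.sin(-.2483)
W=lambda u,v,z:(.6122+c*u-s_*v,.0173+s_*u+c*v,z)
E
python3 -m pendant '[[[0,0,0,0,0,-0.14,0.6],[0,0,0,0,0,-0.28,0.6],[0,0,0,0,0,-0.42,0.6],[0,0,0,0,0,-0.56,0.6],[0,0,0,0,0,-0.7,0.6]]]' ;python3 -m pendant '[[[0,0,0,0,0,-0.14,0.45],[0,0,0,0,0,-0.28,0.45],[0,0,0,0,0,-0.42,0.45],[0,0,0,0,0,-0.56,0.45],[0,0,0,0,0,-0.7,0.45]]]' ; python3 - <<'E'
from h import *
print(W(-.132,0,.2)); rel(W(-.132,0,.2),-14.23)
E
```

```text
time: 8.1
tcp_pos: [0.6115, 0.0182, 0.2735]
tcp_rot: [-3.058, -0.715, 0.006]
force: [0.6, 0.4, 0.1]
gripper_width: 0.0558
finger_force: 0.0
time: 8.6
tcp_pos: [0.6115, 0.0181, 0.2735]
tcp_rot: [-2.626, -1.72, 0.005]
force: [0.0, 0.7, -0.6]
gripper_width: 0.0422
finger_force: 0.0
(np.float64(0.48424822772278986), np.float64(0.04973985158907118), 0.2)
shift [-0.0218 -0.129   0.074 ] turn [-0.0039  0.001  -0.1628] | t 8.6 tcp [0.6115 0.0181 0.2735] q [ 0.05  0.53 -0.19  1.48  0.1   1.14 -0.57] w 0.0422
```

```bash
python3 -m pendant '[[[-0.007,-0.043,0.02,0,0,-0.08,0.35],[-0.014,-0.086,0.04,0,0,-0.16,0.35],[-0.022,-0.128,0.074,0,0,-0.163,0.35],[-0.022,-0.128,0.074,0,0,-0.163,0.35],[-0.022,-0.128,0.074,0,0,-0.163,0.35]]]' ; python3 - <<'E'
from h import *
rel(W(-.132,0,.13),-14.23)
f,K,R,t=cam('wrist');cv2.imwrite('pics/w4.png',f)
print('bar',px(W(-.132,.034,.09),K,R,t),px(W(-.132,-.034,.09),K,R,t))
E
```

```text
time: 9.1
tcp_pos: [0.484, 0.0498, 0.1998]
tcp_rot: [-2.482, -1.921, 0.007]
force: [1.5, -0.4, 0.0]
gripper_width: 0.0328
finger_force: 0.0
shift [0.0001 0.0006 0.0698] turn [-0.0053  0.0018 -0.0047] | t 9.1 tcp [0.484  0.0498 0.1998] q [ 0.02  0.42 -0.24  1.92  0.13  0.81 -0.54] w 0.0328
bar [319.49353624 194.90012717] [319.95402929 295.15984042]
```

View pics/w4.png

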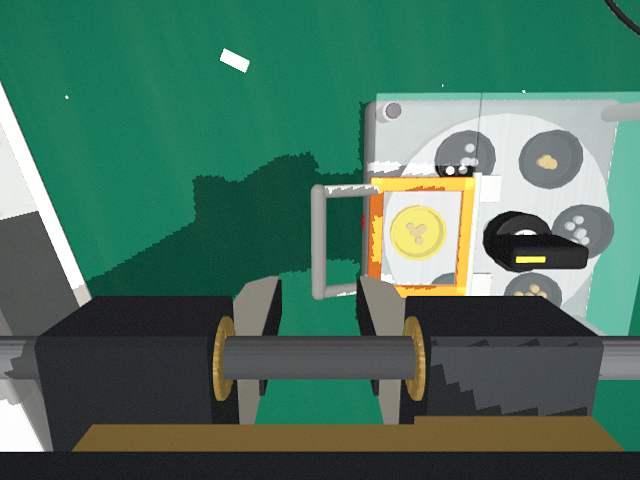

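The bar is at column 319, rows 188–297, which matches the prediction and is centred between the fingers. I'll descend and pinch.

```bash
python3 -m pendant '[[[0,0,0.03,0,0,0,0.28],[0,0,0.06,0,0,0,0.28],[0,-0.001,0.085,0,0,0,0.28],[0,-0.001,0.104,0,0,0,0.28],[0,-0.001,0.104,0,0,0,0.28]]]' ; python3 -c "
from h import *
rel(W(-.132,0,.096),-14.23)"
```

```text
time: 9.65
tcp_pos: [0.487, 0.0497, 0.0959]
tcp_rot: [-2.486, -1.919, 0.002]
force: [-0.0, 0.3, 0.1]
gripper_width: 0.0261
finger_force: 0.0
shift [-0.0006 -0.0027 -0.0001] turn [-0.0015  0.0006 -0.0075] | t 9.65 tcp [0.487  0.0497 0.0959] q [-0.02  0.58 -0.19  2.03  0.2   0.55 -0.6 ] w 0.0261
```

```bash
python3 -m pendant '[[[0,-0.002,0,0,0,0,0],[0,-0.002,0,0,0,0,0],[0,-0.002,0,0,0,0,0],[0,-0.002,0,0,0,0,0],[0,-0.002,0,0,0,0,0]]]' ; python3 - <<'E'
from h import *
R_=np.hypot(.104,.012);a0=np.arctan2(.012,.104)
rel(W(-.132,0,.096),-14.23)
for d in range(0,46,5):
    a=a0+np.radians(d);print(d,round(.104-R_*np.cos(a),4),round(-(R_*np.sin(a)-.012),4))
E
```

```text
time: 10.15
tcp_pos: [0.4836, 0.0511, 0.0983]
tcp_rot: [-2.485, -1.922, -0.001]
force: [-3.9, 1.9, 4.7]
gripper_width: 0.0091
finger_force: 30.0
shift [-0.0011  0.001   0.0023] turn [ 0.0001 -0.0007 -0.006 ] | t 10.15 tcp [0.4836 0.0511 0.0983] q [-0.02  0.58 -0.19  2.04  0.2   0.55 -0.6 ] w 0.0091
0 0.0 -0.0
5 0.0014 -0.009
10 0.0037 -0.0179
15 0.0066 -0.0265
20 0.0104 -0.0348
25 0.0148 -0.0428
30 0.0199 -0.0504
35 0.0257 -0.0575
40 0.032 -0.064
45 0.0389 -0.07
```

```bash
python3 -m pendant '[[[0,0.0014,-0.009,0,0,0,0],[0,0.0037,-0.0179,0,0,0,0],[0,0.0066,-0.0265,0,0,0,0],[0,0.0104,-0.0348,0,0,0,0],[0,0.0104,-0.0348,0,0,0,0]]]' ; python3 -m pendant '[[[0,0.0044,-0.008,0,0,0,0],[0,0.0095,-0.0156,0,0,0,0],[0,0.0153,-0.0227,0,0,0,0],[0,0.0153,-0.0227,0,0,0,0],[0,0.0153,-0.0227,0,0,0,0]]]' ; python3 - <<'E'
from h import *
s=observe();rel((0.4836+.0389*c, 0.0511+.0389*s_,.0983+.07),-14.23);print(s['force'],s['moment'])
E
```

```text
time: 10.65
tcp_pos: [0.4929, 0.0486, 0.1335]
tcp_rot: [-2.484, -1.92, 0.002]
force: [-4.8, 4.4, -1.0]
gripper_width: 0.0089
finger_force: 30.0
time: 11.15
tcp_pos: [0.506, 0.0453, 0.1557]
tcp_rot: [-2.482, -1.919, 0.006]
force: [-6.7, 4.9, 2.8]
gripper_width: 0.0089
finger_force: 30.0
shift [ 0.0002  0.0157 -0.0127] turn [-0.0059  0.0002 -0.0059] | t 11.15 tcp [0.506  0.0453 0.1557] q [ 0.02  0.51 -0.22  1.92  0.16  0.73 -0.55] w 0.0089
[-6.73262874  4.86776206  2.80166633] [1.10101637 1.55135711 0.01285417]
```

```bash
python3 -m pendant '[[[0,0.0063,-0.0065,0,0,0,0],[0,0.0135,-0.0125,0,0,0,0],[0,0.0135,-0.0125,0,0,0,0],[0,0.0135,-0.0125,0,0,0,0],[0,0.0135,-0.0125,0,0,0,0]]]' ; python3 - <<'E'
from h import *
s=observe();rel((0.4836+.0389*c, 0.0511+.0389*s_,.0983+.07),-14.23);print(s['force'],s['moment'])
f,K,R,t=cam('wrist');cv2.imwrite('pics/w5.png',f)
for d in (35,40,45,50):
    a=np.radians(d)
    P=lambda l,h,v:px(W(-.028-l*np.cos(a)+h*np.sin(a),v,.078+l*np.sin(a)+h*np.cos(a)),K,R,t).round()
    print(d,'bar end',P(.104,.012,.034),'edge corner',P(.07,0,.042),'hinge',P(0,0,.042))
E
```

```text
time: 11.65
tcp_pos: [0.5173, 0.0425, 0.1684]
tcp_rot: [-2.479, -1.918, 0.01]
force: [-10.4, 4.6, 6.9]
gripper_width: 0.009
finger_force: 30.0
shift [0.0001 0.0041 0.0001] turn [-0.0096  0.0008 -0.0055] | t 11.65 tcp [0.5173 0.0425 0.1684] q [ 0.03  0.51 -0.23  1.87  0.15  0.78 -0.53] w 0.009
[-10.41893999   4.55367579   6.85678728] [ 1.23360912  2.31982174 -0.00283777]
35 bar end [299. 225.] edge corner [345. 197.] hinge [440. 187.]
40 bar end [314. 229.] edge corner [353. 198.] hinge [440. 187.]
45 bar end [331. 232.] edge corner [363. 200.] hinge [440. 187.]
50 bar end [351. 235.] edge corner [374. 201.] hinge [440. 187.]
```

View pics/w5.png

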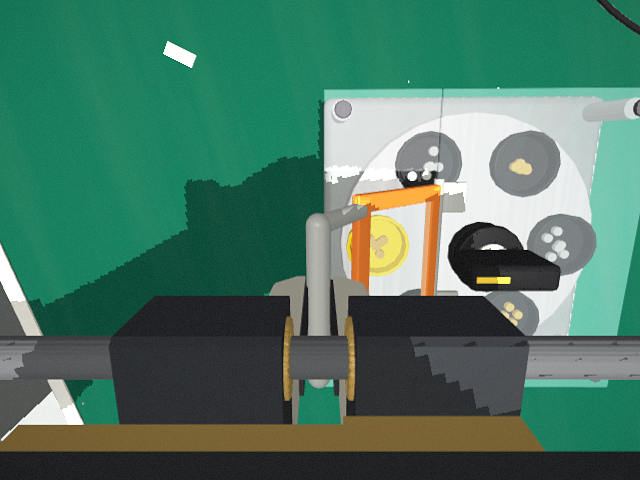

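The bar's end is at (317,226) and the flap corner at (356,195), so the flap is about 41° open. I'll lift slightly more and relieve the radial load.

```bash
python3 -m pendant '[[[0,0.002,-0.003,0,0,0,0],[0,0.004,-0.0055,0,0,0,0],[0,0.004,-0.0055,0,0,0,0],[0,0.004,-0.0055,0,0,0,0],[0,0.004,-0.0055,0,0,0,0]]]' ; python3 - <<'E'
from h import *
s=observe();rel((0.4836+.0389*c, 0.0511+.0389*s_,.0983+.07),-14.23);print(s['force'],s['moment'])
f,K,R,t=cam('wrist');cv2.imwrite('pics/w6.png',f[150:350,200:500].repeat(2,0).repeat(2,1))
for d in (40,45,50):
    a=np.radians(d)
    P=lambda l,h,v:px(W(-.028-l*np.cos(a)+h*np.sin(a),v,.078+l*np.sin(a)+h*np.cos(a)),K,R,t).round()
    print(d,[((P(*q)-[200,150])*2).tolist() for q in ((.104,.012,.034),(.104,.012,.015),(.07,0,.042),(0,0,.042))])
E
```

```text
time: 12.2
tcp_pos: [0.523, 0.041, 0.1737]
tcp_rot: [-2.482, -1.919, 0.005]
force: [-5.9, 5.1, 2.0]
gripper_width: 0.0092
finger_force: 30.0
shift [ 0.0001 -0.0018  0.0054] turn [-0.0058 -0.0001 -0.006 ] | t 12.2 tcp [0.523  0.041  0.1737] q [ 0.04  0.51 -0.23  1.86  0.15  0.8  -0.53] w 0.0092
[-5.8985165   5.1105982   2.03874372] [1.07685357 1.46060886 0.03531466]
40 [[200.0, 152.0], [202.0, 238.0], [280.0, 94.0], [454.0, 72.0]]
45 [[232.0, 158.0], [232.0, 248.0], [298.0, 96.0], [454.0, 72.0]]
50 [[270.0, 164.0], [270.0, 256.0], [318.0, 98.0], [454.0, 72.0]]
```

View pics/w6.png

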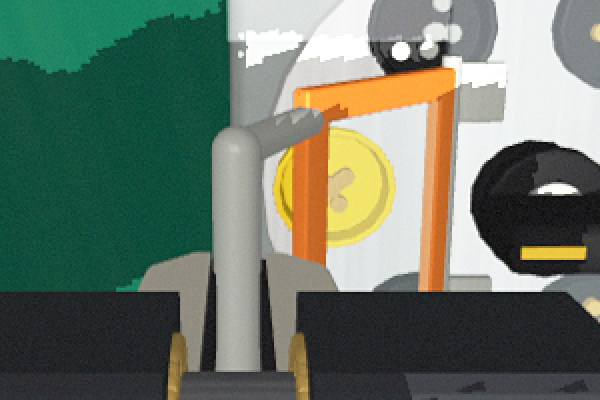

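The bar is at crop column 236, against 232 predicted for 45°. The flap corner is at 296, against 298 predicted, so the flap is about 45° open with the yellow pocket beneath it. I'll let it settle, check and hand in.

```bash
python3 -m pendant '[[[0,0,0,0,0,0,0],[0,0,0,0,0,0,0],[0,0,0,0,0,0,0],[0,0,0,0,0,0,0],[0,0,0,0,0,0,0]]]' ; python3 -m pendant '[[[0,0,0,0,0,0,0],[0,0,0,0,0,0,0],[0,0,0,0,0,0,0],[0,0,0,0,0,0,0],[0,0,0,0,0,0,0]]]' ; python3 -c "
from h import *
print(np.abs(observe()['dq']).max());print(manip.sign_off())"
```

```text
time: 12.75
tcp_pos: [0.523, 0.041, 0.1737]
tcp_rot: [-2.481, -1.919, 0.006]
force: [-4.9, 4.2, 1.9]
gripper_width: 0.0087
finger_force: 30.0
time: 13.25
tcp_pos: [0.523, 0.041, 0.1736]
tcp_rot: [-2.481, -1.919, 0.006]
force: [-5.5, 4.8, 2.1]
gripper_width: 0.0088
finger_force: 30.0
0.0027007564120363012
the job is handed in; nothing more can be done
None
```

The job is handed in: with the flap shut, the carousel was turned two clicks clockwise until the yellow pocket was under it, the knob was let go, and the arm now holds the flap by its bar at about 45°.

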